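# Index the punching fixture to the third stop and hold it

### The arm

A 6-joint arm with a two-finger parallel gripper is mounted at the origin on a cart in front of the work surface, level with it; the furniture and walls round the work are solid. World frame = base frame: x ahead of the robot, y to its left, z up, the work surface at z = 0. Lengths are in m, angles in rad, forces in N, time in s.
With the tool pointing down it reaches from about 0.275 to 1 m from the base axis. Payload 8.4 kg.
Tool frame: the origin (TCP) lies on the centre line of the jaws, within the pads' length; the fingertips stand 17 mm ahead of it and the grasp point (between the pads) lies 2 mm behind it (bot.tcp_to_tips is the z of the fingertips in the tool frame, in m); z points along the fingers, y is the line along which they close (so a half turn about z gives the same grasp; the last joint's range is limited). The gripper opens to 85 mm and grips with 20 to 120 N. Pads are 22 mm wide; open, the fingers measure 114 mm over their backs; the gripper's body (76 mm by 85 mm) begins 54 mm behind the grasp point. The pads swing forward as they close: fully open they stand 13 mm farther back than shut.
Start: joints at [-1.183, 0.353, 1.633, -0, 1.155, -0.002], TCP at [0.238, -0.578, 0.248] pointing down, gripper open.
Joint ranges: [-2.63, 2.63], [-0.92, 2.1], [0.06, 2.66], [-1.3, 4.44], [0, 2.69], [-3.02, 3.02]. Speed limits (rad/s): [2.22, 2.22, 2.79, 3.14, 3.14, 3.14].

### API

Orientations are given as a unit quaternion [x, y, z, w].
In Python, from workcell import bot, hand, kinematics, get_obs, vision, hand_in gives the robot as it stands. The module is installed in compiled form; this text tells all that it offers. Calls block until the motion is done:
- bot.reach(position, orientation): joint-space move of the TCP to a pose.
- bot.servo_line(position, ori=None, velocity=0.15): straight line of the TCP; ori=None keeps the orientation; velocity is the mean speed in m/s.
- bot.goto_joints(angles): joint-space move.
- hand.move_gripper(opening, strength=None): finger opening in m; strength is the grip in N (None keeps the last); returns when the fingers have stopped.
- bot.dwell(seconds).
- kinematics.solve_ik(position, orientation): joint angles nearest the present ones, or None.
- get_obs(): the state.
- vision.read_camera(name): name is "scene" or "side" or "wrist"; returns a dict with "frame" (400x640x3 uint8, red, green, blue), "intrinsics" (3x3 intrinsics, pixels), "dist" ([k1, k2, p1, p2, k3] as OpenCV has them; the pictures are not rectified), "view" (4x4, takes a point from world to camera coordinates). Camera axes: x right, y down, z forward; pixel columns grow to the right and rows downward; lengths in m; the calibration is good to about 2 mm. A picture is of the moment at which its call begins. There is no depth.
A pose or a line that the arm cannot do raises bot.IKError and nothing moves.
- hand_in(): hands the job in; it is judged then, once.
The state is a dict: "time_s": time; "joint_pos": joint angles; "joint_vel": joint speeds; "joint_efforts": joint torques, N m; "position": TCP position; "orientation": TCP orientation; "wrist_force": force on the tool from outside, world axes, zero at the start; "ft_torque": the same for the moment, N m; "gripper_width": finger opening in m; "grip_force": force on a finger pad.
Only numpy, scipy, OpenCV 4.12 (cv2) and the standard library are available. Lean on these libraries where they do the work, as an engineer would, in place of code of your own. Each camera call takes 0.05 s, during which the arm holds its last target. There are 200 camera calls.

### The job

Get the dividing fixture ready for the next hole in the round leather patch: first set the loose punch-guide cover on the fixture's cup, fully home and level, with its fork round the dowel pin, and let go of it. Then turn the index knob clockwise, feeling the clicks, to the third stop from home and keep hold of it there against its return spring: the program finishes while the gripper is still gripping and holding the knob at the third stop. Leave the dish, the hammer and the jar where they are.

Things in the scene. Friction and masses are not known exactly. Their poses are not given: they have to be found in the camera images.
- cover_grip (a point): (All sizes in mm.) Centre of the cover's black handle bar, on the disc's axis, 39 above the spigot's underside and 27 above the disc's top. The bar is 66 long, 13 thick, 14 tall, 20 clear of the disc, on two round posts 26 either side of this point. x runs along the bar to the fork, z up. Pinch it from above across y. Home, it is 33 above cup_rim, with its x along cup_rim's x.
- guide_cover: Punch-guide cover, a loose bright steel disc 126 mm across, 6 mm thick, 0.2 to 0.4 kg, axes as cover_grip. Under it a round spigot 99 across, 6 deep, chamfered, on which it lies on the bench; origin at the centre of the spigot's underside. At the +x edge two prongs (a fork) reach to 83 from the axis, 14 apart. A steel guide bush, 16 across, 10 tall, stands on the disc 44 from the axis on the -x side.
- cup_rim (a point): Centre of the top of the fixture's round steel cup, 50 mm above the bench; 104 mm inside, 120 mm outside, fixed, upright. A brown leather patch on its rotating table lies 8 mm below the rim. x points to the dowel, y away from the knob. The cover is home when its spigot is in the cup and its disc lies flat on the rim.
- dowel_tip (a point): Tip of the fixed upright dowel pin, 6 mm across, pointed, on an ear outside the cup, 72 mm from the cup's axis along cup_rim's x. The tip stands 18 mm above the rim, 12 mm above the seated disc's top. The cover's fork goes round it with 4 mm to spare on each side.
- knob_grip (a point): On the index knob's axis at the height to grip, 62 mm above the bench, 162 mm from the cup's axis. The black wing is 60 long, 14 thick, 43 to 75 above the bench, on a lobed steel wheel 85 across, top at 34. x runs along the wing to its end with the white line, z up. Take it from above, fingers closing across the wing (along y). A roller block, top at 42, begins 63 from the axis on the robot's side.
- index_knob (a joint): Knob angle in rad, 0 at home (at the start), growing clockwise seen from above (the wing's yaw falls by as much). A sprung roller clicks between the wheel's lobes at stops 0.419 apart: the third is at 1.257 (turning goes on to 2.2). A return spring (0.11 Nm at home, 0.15 at the third stop) resists the turn, each click adds or takes some 0.05 Nm; let go, the knob runs back home. The patch turns with it.
- dark_dish: Black tin dish with wooden pegs and nails, 140 mm across, 23 mm tall, loose; origin at its underside. It lies on the bench on the other side of the fixture from the cover. Leave it.
- shoe_hammer: Shoemaker's hammer with a wooden handle, 252 mm long, lying behind the fixture to the left; origin at its underside. Leave it.
- paste_jar: Jar with a white screw lid, 69 mm across, 73 mm tall, standing behind the fixture to the right; origin at its underside. Leave it.

How it is judged:
By the outcome, as a careful person would: the job done as asked, in the order asked, and still so for the second after the job is handed in, while the arm keeps its last pose, push and grip.
It also fails if it takes over 48 s, if anything falls off the work surface, if the arm or the gripper's body presses on something with over 40 N, if the wrist force passes 120 N, or if a joint passes its speed limit or range.

## Working session

There is one attempt and no reset: what is moved stays moved. The work goes in short steps, each a Python script; the robot and the scene stay as the last script left them, time stands still between calls to the robot, and variables do not carry over. Pictures are saved under pics/ and viewed, at most 10 in all, crops included, and the job is handed in when it is done.

```bash
mkdir -p pics
python3 - <<'E'
from workcell import vision,get_obs
import cv2,numpy as np
for n in ["scene","side"]:
    c=vision.read_camera(n); cv2.imwrite(f"pics/{n}0.png",c["frame"][:,:,::-1]); np.savez(f"pics/{n}0.npz",**c)
    print(n,c["intrinsics"].round(1).tolist(),c["dist"],c["view"].round(3).tolist())
o=get_obs();print(o)
E
```

```text
scene [[448.2, 0.0, 310.0], [0.0, 448.2, 206.8], [0.0, 0.0, 1.0]] [-0.0760456  0.         0.         0.         0.       ] [[0.911, -0.412, 0.003, -0.589], [-0.312, -0.695, -0.648, 0.219], [0.269, 0.589, -0.762, 1.105], [0.0, 0.0, 0.0, 1.0]]
side [[492.2, 0.0, 324.4], [0.0, 492.2, 199.9], [0.0, 0.0, 1.0]] [-0.10393532  0.          0.          0.          0.        ] [[0.998, 0.061, -0.006, -0.628], [0.033, -0.622, -0.783, 0.016], [-0.051, 0.781, -0.622, 1.538], [0.0, 0.0, 0.0, 1.0]]
{'time_s': 0.1, 'joint_pos': array([-1.18336662e+00,  3.53573712e-01,  1.63410050e+00,  1.98796022e-05,
        1.15520817e+00, -2.38936329e-03]), 'joint_vel': array([-0.00079873, -0.00124104, -0.00260672, -0.0016779 ,  0.00198703,
        0.00167004]), 'joint_efforts': array([ 3.65742817e-04, -6.06358051e+01, -3.42818606e+01,  4.19174046e-05,
        3.81557198e-03, -2.12440753e-06]), 'position': array([ 0.23736148, -0.57770613,  0.24762255]), 'orientation': array([ 9.81065769e-01,  1.93673799e-01, -1.14461158e-04, -6.34692199e-04]), 'wrist_force': array([-0.43590581, -0.47718573,  0.44075537]), 'ft_torque': array([-0.01081581, -0.00972171,  0.00031512]), 'grip_force': 0.0, 'gripper_width': 0.08526869605544775}
```

View pics/scene0.png

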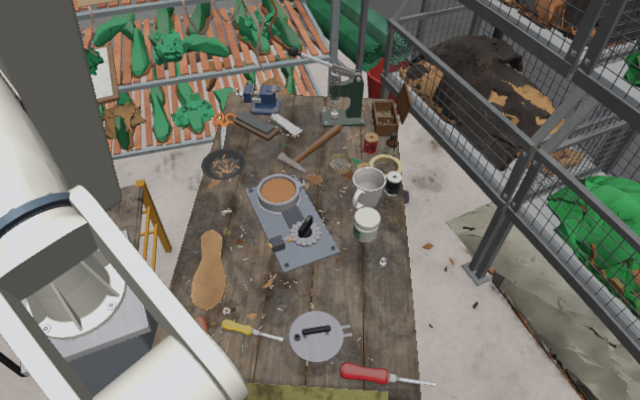

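View pics/side0.png

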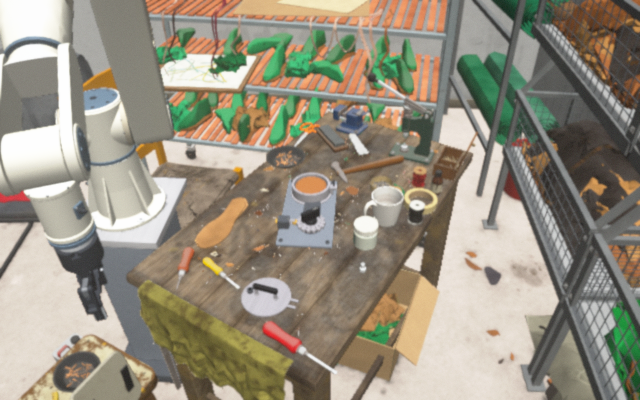

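Scene picture: cover disc at about (316,336), fork to the right (347,331), cup (280,193), dowel near (301,183), knob (305,228). Side picture: cover (266,296), cup (312,187), knob (311,215). Next, an enlarged crop with both areas.

Run:
```python
import cv2,numpy as np
s=cv2.imread("pics/scene0.png"); d=cv2.imread("pics/side0.png")
f=lambda im,x,y,w,h:cv2.resize(im[y:y+h,x:x+w],(400,300),interpolation=cv2.INTER_CUBIC)
cv2.imwrite("pics/crop0.png",np.vstack([np.hstack([f(s,240,165,120,90),f(s,270,300,100,75)]),np.hstack([f(d,265,160,120,90),f(d,225,260,100,75)])]))
```

```text
(no output)
```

View pics/crop0.png

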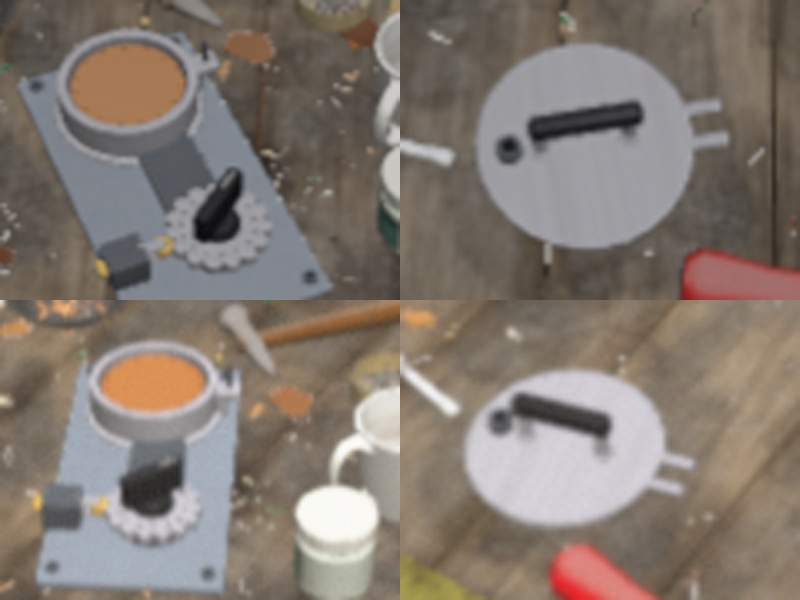

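Crops show: scene fixture cup rim centre (278.7,191.4), dowel tip (301.5,178.5), wing (306,224.4); cover bar centre (316.5,330), disc centre (316.3,336.3), bush (297.5,336.5), fork mid (350.8,330.5). Side: cup (311.5,185.5), dowel (333.7,181), wing (310.6,215.5), bar (265.5,288.3), disc (266.3,296.8), fork (296.9,304), bush (250,290).

```bash
cat > h.py <<'E'
import numpy as np,cv2
def ray(c,uv):
    p=cv2.undistortPoints(np.array([[uv]],float),c["intrinsics"],c["dist"])[0,0]
    R,t=c["view"][:3,:3],c["view"][:3,3]
    return -R.T@t, R.T@np.r_[p,1]
def onz(c,uv,z):
    o,d=ray(c,uv); return o+d*(z-o[2])/d[2]
def proj(c,P):
    R,t=c["view"][:3,:3],c["view"][:3,3]
    return cv2.projectPoints(np.atleast_2d(P).astype(float),cv2.Rodrigues(R)[0],t,c["intrinsics"],c["dist"])[0][:,0]
def quat(yaw): # tool down, tool y axis along world (yaw+90) closing direction
    from scipy.spatial.transform import Rotation as Ro
    return (Ro.from_euler('z',yaw)*Ro.from_euler('x',np.pi)).as_quat()
E
python3 - <<'E'
from h import *
s=np.load("pics/scene0.npz");d=np.load("pics/side0.npz")
for n,a,b,z in [("cup",(278.7,191.4),(311.5,185.5),.05),("dowel",(301.5,178.5),(333.7,181),.068),("knob",(306,224.4),(310.6,215.5),.07),
 ("bar",(316.5,330),(265.5,288.3),.042),("disc",(316.3,336.3),(266.3,296.8),.012),("fork",(350.8,330.5),(296.9,304),.009),("bush",(297.5,336.5),(250,290),.02)]:
    (o1,d1),(o2,d2)=ray(s,a),ray(d,b)
    k=np.linalg.lstsq(np.c_[d1,-d2],o2-o1,rcond=None)[0]
    print(n,onz(s,a,z).round(4),onz(d,b,z).round(4),"tri",((o1+d1*k[0]+o2+d2*k[1])/2).round(4))
E
```

```text
cup [0.5813 0.0704 0.05  ] [0.5852 0.0668 0.05  ] tri [0.5839 0.0781 0.0413]
dowel [0.6535 0.0743 0.068 ] [0.6539 0.0695 0.068 ] tri [0.6543 0.0771 0.0636]
knob [ 0.5971 -0.0836  0.07  ] [ 0.5967 -0.1004  0.07  ] tri [ 0.5976 -0.0789  0.0569]
bar [ 0.5046 -0.3493  0.042 ] [ 0.5048 -0.3512  0.042 ] tri [ 0.5047 -0.3489  0.04  ]
disc [ 0.5039 -0.3508  0.012 ] [ 0.5045 -0.353   0.012 ] tri [ 0.5042 -0.3499  0.0089]
fork [ 0.5838 -0.3697  0.009 ] [ 0.5833 -0.3689  0.009 ] tri [ 0.5834 -0.3702  0.0105]
bush [ 0.463  -0.3368  0.02  ] [ 0.4616 -0.3402  0.02  ] tri [ 0.4621 -0.3374  0.0185]
```

Run:
```python
from workcell import *
from h import *
bot.reach([0.56,-0.01,0.36],quat(0.06))
bot.dwell(.3)
c=vision.read_camera("wrist");np.savez("pics/w1.npz",**c);cv2.imwrite("pics/w1.png",cv2.resize(c["frame"][:,:,::-1],(800,500)))
o=get_obs();print(o["time_s"],o["joint_pos"],o["position"],o["wrist_force"])
bot.reach([0.5045,-0.35,0.2],quat(-0.245))
bot.dwell(.3)
c=vision.read_camera("wrist");np.savez("pics/w2.npz",**c);cv2.imwrite("pics/w2.png",cv2.resize(c["frame"][:,:,::-1],(800,500)))
o=get_obs();print(o["time_s"],o["joint_pos"],o["position"],o["wrist_force"])
```

```text
2.8083 [-2.09268428e-02  1.62536933e-01  1.63684893e+00 -6.60627326e-06
  1.34233294e+00  1.49019593e+00] [ 0.55998426 -0.01022218  0.35992382] [-0.26775568 -0.23506109 -0.14895971]
4.575 [-6.08067733e-01  3.84042829e-01  1.70266742e+00  4.13179253e-06
  1.05447243e+00  1.20682869e+00] [ 0.50487227 -0.3495856   0.20027939] [-0.20174494 -0.83671327 -0.24228501]
```

View pics/w1.png

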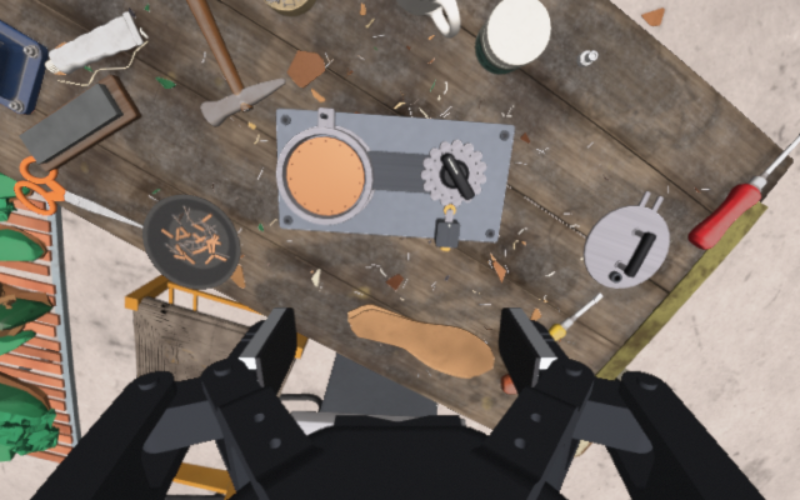

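View pics/w2.png

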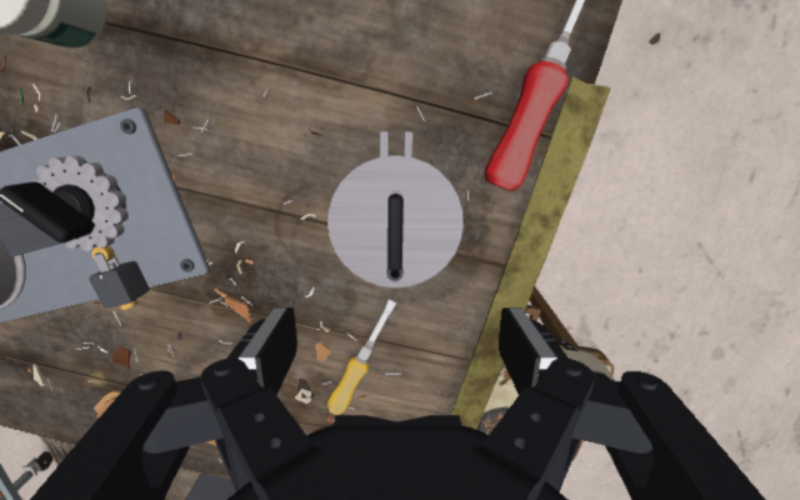

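w1: cup rim centre ≈(325,175), dowel ≈(326,114), knob ≈(455,173) with wing from (446,155) to (468,197) (in the 1.25x picture). w2: cover bar from (396,198) to (395,274), fork (396.5,132), disc centre (395.5,221).

Run:
```python
from h import *
c=np.load("pics/w1.npz");im=c["frame"][:,:,::-1]
cv2.imwrite("pics/w1c.png",cv2.resize(im[75:195,210:410],(800,480),interpolation=cv2.INTER_CUBIC))
w=np.load("pics/w2.npz")
f=lambda n,c,u,v,z:print(n,onz(c,(u/1.25,v/1.25),z).round(4))
f("cup",c,325,174.5,.05);f("dowel",c,326,114,.068);f("knob",c,456.5,175,.075);f("w1",c,446,155,.075);f("w2",c,468,197,.075)
f("barfar",w,396,198,.046);f("barnear",w,395,274,.046);f("fork",w,396.5,132,.009);f("disc",w,395.5,221,.012)
f("dL",w,328,221,.012);f("dR",w,463,221,.012)
```

```text
cup [0.5839 0.0795 0.05  ]
dowel [0.6536 0.0751 0.068 ]
knob [ 0.5953 -0.0776  0.075 ]
w1 [ 0.6171 -0.0632  0.075 ]
w2 [ 0.5706 -0.094   0.075 ]
barfar [ 0.5312 -0.3558  0.046 ]
barnear [ 0.4676 -0.3391  0.046 ]
fork [ 0.5809 -0.3686  0.009 ]
disc [ 0.5051 -0.3488  0.012 ]
dL [ 0.5201 -0.2884  0.012 ]
dR [ 0.4901 -0.4091  0.012 ]
```

View pics/w1c.png

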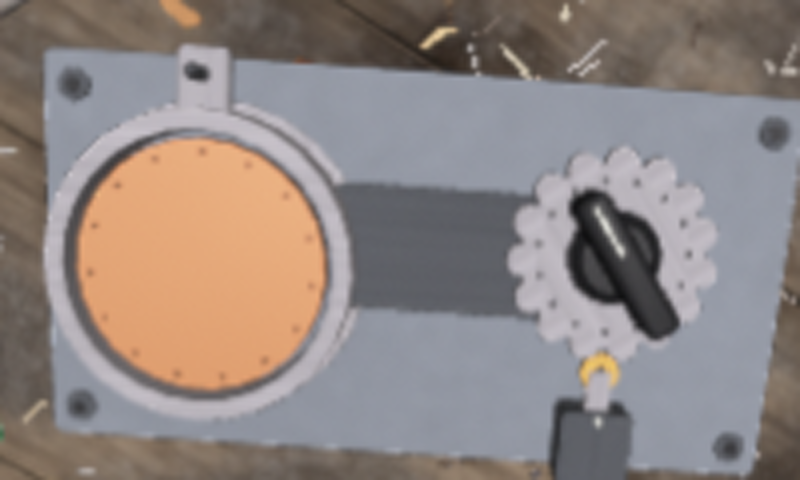

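Crop (scale 4, offset 210,75): rim centre (198,261), dowel tip ≈(188,68), wheel centre (613,254), wing ends (580,190) with the white line and (672,338), plate edge top (45,48)–(800,100).

Run:
```python
from h import *
c=np.load("pics/w1.npz")
g=lambda u,v,z:onz(c,(210+u/4,75+v/4),z)
cup=g(198,261,.05);dow=g(188,68,.068);dow2=g(203,73,.055);wh=g(613,254,.034);a=g(580,190,.075);b=g(672,338,.075)
p=g(45,48,.008);q=g(798,100,.008);r=g(57,430,.008);s=g(752,472,.008)
an=lambda v:np.arctan2(v[1],v[0])
print("cup",cup,"dow",dow,np.linalg.norm((dow-cup)[:2]),an(dow-cup),"wheel",wh,np.linalg.norm((wh-cup)[:2]),an(wh-cup)+np.pi/2)
print("wing",(a+b)/2,np.linalg.norm(a-b),an(a-b),"plate yaw",an(p-q)-np.pi/2,an(r-s)-np.pi/2, "earbase",dow2,an(dow2-cup))
print("rimdia",np.linalg.norm(g(45,261,.05)-g(352,261,.05)),"patch",g(201,264,.042))
for u in("scene","side"):
    k=np.load(f"pics/{u}0.npz"); print(u,proj(k,[cup,dow,(a+b)/2]).round(1).tolist())
```

```text
cup [0.58281638 0.08027652 0.05      ] dow [0.65226788 0.08045731 0.068     ] 0.06945174017271644 0.0026031586189394795 wheel [ 0.59353148 -0.08139378  0.034     ] 0.16202499298297085 0.06618068463598403
wing [ 0.593553   -0.08005279  0.075     ] 0.0642070927850015 0.657043077549373 plate yaw -0.0055728889672230775 -0.0026907193366692006 earbase [0.65137296 0.07768051 0.055     ] -0.03784852111130733
rimdia 0.11855693260930547 patch [0.58076156 0.08068154 0.042     ]
scene [[277.9, 188.9], [300.3, 177.2], [304.2, 222.7]]
side [[311.1, 182.9], [333.3, 178.9], [310.0, 209.5]]
```

Run:
```python
from workcell import *
from h import *
q=quat(-0.256)
hand.move_gripper(0.06)
bot.servo_line([0.502,-0.3485,0.10],q,0.2)
bot.servo_line([0.502,-0.3485,0.039],q,0.1)
print(get_obs()["wrist_force"])
hand.move_gripper(0.0,60)
o=get_obs();print(o["time_s"],o["gripper_width"],o["grip_force"],o["position"],o["wrist_force"])
bot.servo_line([0.502,-0.3485,0.15],q,0.15)
o=get_obs();print(o["time_s"],o["gripper_width"],o["grip_force"],o["wrist_force"],o["ft_torque"])
bot.reach([0.45,0.08,0.2],quat(0.0))
bot.dwell(.3)
c=vision.read_camera("wrist");np.savez("pics/w3.npz",**c);cv2.imwrite("pics/w3.png",cv2.resize(c["frame"][:,:,::-1],(800,500)))
o=get_obs();print(o["time_s"],o["joint_pos"],o["position"],o["wrist_force"],o["ft_torque"])
```

```text
[ 0.50140802 -0.2064409   0.37790155]
6.85 0.011586857832654566 59.30659890174866 [ 0.5023286  -0.34869525  0.03960764] [-0.98692923  0.69828311  6.23194145]
7.7417 0.011783504887652535 58.40157687664032 [ 0.61125238  0.53650252 -2.06411451] [-0.08745271 -0.05126176 -0.05753603]
9.6917 [ 1.71865682e-01  1.49587691e-01  2.02859554e+00 -7.51378241e-07
  9.63560258e-01  1.74338688e+00] [0.45012728 0.07965446 0.19991027] [-0.48981845  0.38941702 -0.68850744] [0.02804502 0.00087121 0.07713679]
```

View pics/w3.png

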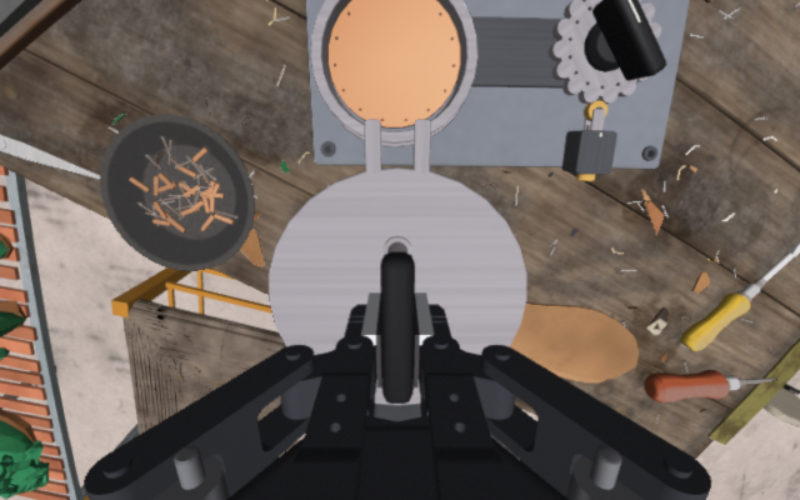

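w3: cover held straight (disc 269–526 wide, fork tips at y 121, mid x≈397.5), cup behind it (centre ≈(394,53)), dowel just out of view. Back off a bit to see the dowel and cover together.

Run:
```python
from workcell import *
from h import *
bot.servo_line([0.375,0.08,0.22],quat(0.0),0.2)
bot.dwell(.2)
c=vision.read_camera("wrist");np.savez("pics/w4.npz",**c)
cv2.imwrite("pics/w4.png",cv2.resize(c["frame"][0:240,200:520,::-1],(800,600),interpolation=cv2.INTER_CUBIC))
o=get_obs();print(o["time_s"],o["position"])
```

```text
10.4833 [0.37556972 0.0799867  0.21982166]
```

View pics/w4.png

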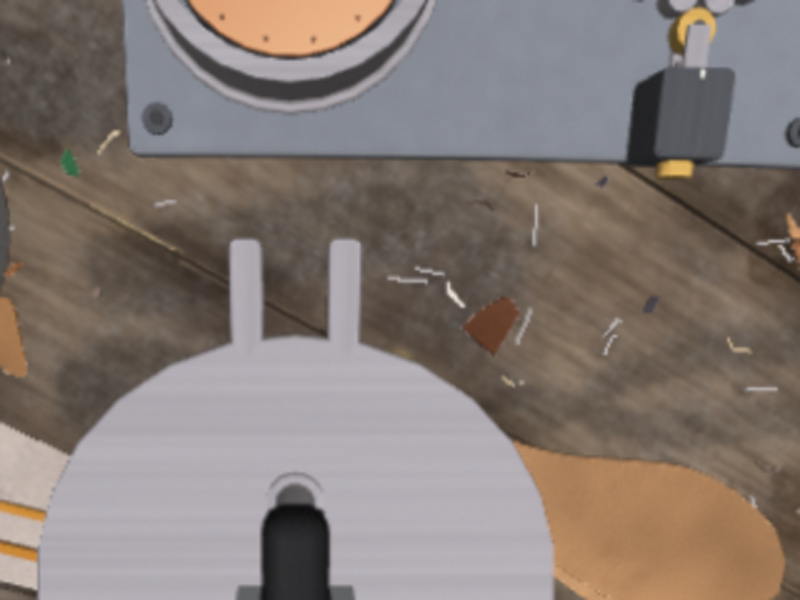

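I went the wrong way: the fork mid is at (295,240), but the dowel is still out of view above. Move forward instead.

Run:
```python
from workcell import *
from h import *
bot.servo_line([0.51,0.08,0.215],quat(-0.01),0.25)
bot.dwell(.3)
c=vision.read_camera("wrist");np.savez("pics/w5.npz",**c)
cv2.imwrite("pics/w5.png",cv2.resize(c["frame"][0:195,190:450,::-1],(800,600),interpolation=cv2.INTER_CUBIC))
o=get_obs();print(o["time_s"],o["position"])
```

```text
11.525 [0.50958157 0.08005883 0.215277  ]
```

View pics/w5.png

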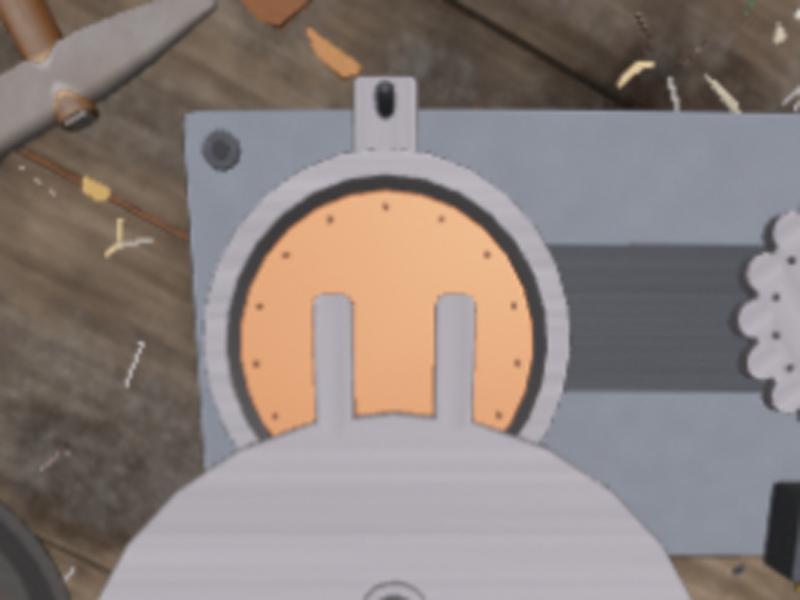

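w5 (scale 3.077, offset 190,0): rim outer 206–569, top 150 → centre (387.5,331.5); dowel tip (385,85); fork mid (393.7,293), disc front edge (394,413).

Run:
```python
from h import *
c=np.load("pics/w5.npz")
g=lambda u,v,z:onz(c,(190+u/3.0769,v/3.0769),z)
cup=g(387.5,331.5,.05);dow=g(385,85,.068);ear=g(385,78,.04)
an=lambda v:np.arctan2(v[1],v[0])
print("cup",cup,"dow",dow,np.linalg.norm((dow-cup)[:2]),an(dow-cup),"d",np.linalg.norm(g(206,331,.05)-g(569,331,.05)))
print("rimtop",g(388,150,.05),"innertop",g(388,176,.05))
zt=.2153-.0276
f=g(393.7,293,zt);e=g(394,413,zt);t=np.array([.50958,.08006])
print("fork",f,"edge",e,"fork-tcp",f[:2]-t, "width prongs",np.linalg.norm(g(354,293,zt)-g(434,293,zt)))
print("cam",-c["view"][:3,:3].T@c["view"][:3,3])
print("patch plate yaw",an(g(186,112,.008)-g(800,112,.008))-np.pi/2)
c=np.load("pics/w3.npz");z=.2-.0276
h=lambda u,v,z:onz(c,(u/1.25,v/1.25),z)
print("w3 disc",h(269,285,z),h(526,285,z),h(397.5,168,z),"fork",h(397.5,121,z),"cup L/R",h(311,53,.05),h(477,53,.05), h(394,145,.05))
```

```text
cup [0.58522067 0.08064161 0.05      ] dow [0.65259749 0.0805265  0.068     ] 0.06737691303776322 -0.0017084776367582535 d 0.11755930221165935
rimtop [0.63897529 0.07991208 0.05      ] innertop [0.63157914 0.07998982 0.05      ]
fork [0.59109337 0.07874585 0.1877    ] edge [0.57114719 0.07886941 0.1877    ] fork-tcp [ 0.08151337 -0.00131415] width prongs 0.013493150281234248
cam [0.58444559 0.07898427 0.34149696]
patch plate yaw -0.003525455663085042
w3 disc [0.45699221 0.1405448  0.1724    ] [0.4569424  0.01735747 0.1724    ] [0.51180262 0.07897404 0.1724    ] fork [0.53105121 0.07897603 0.1724    ] cup L/R [0.58231283 0.14053903 0.05      ] [0.58226084 0.02207102 0.05      ] [0.51831278 0.08145824 0.05      ]
```

Run:
```python
from workcell import *
from h import *
q=quat(-0.003);x,y=.5815,.0811
bot.servo_line([x,y,0.15],q,0.2)
bot.servo_line([x,y,0.098],q,0.1)
bot.dwell(.1);f0=get_obs()["wrist_force"];print(f0)
for z in np.arange(.096,.0829,-.001):
    bot.servo_line([x,y,z],q,0.03)
    o=get_obs();f=o["wrist_force"]-f0
    print(round(z,4),o["position"].round(4),f.round(1),o["ft_torque"].round(2))
    if f[2]>12: break
c=vision.read_camera("side");np.savez("pics/s6.npz",**c)
print(o["time_s"],o["gripper_width"])
```

```text
[ 0.18858228 -0.38579127 -2.22801206]
0.096 [0.5816 0.0811 0.0962] [-0.7 -0.   1.5] [ 0.    0.02 -0.04]
0.095 [0.5815 0.0811 0.095 ] [-0.7  0.5 -0.7] [-0.01 -0.    0.01]
0.094 [0.5814 0.0811 0.0939] [-0.1  0.1 -0.2] [ 0.03 -0.   -0.02]
0.093 [0.5814 0.0811 0.0929] [-0.  -0.6  0.4] [-0.02 -0.06 -0.04]
0.092 [0.5814 0.0811 0.0919] [ 0.3  0.9 -0.1] [-0.04  0.06 -0.04]
0.091 [0.5815 0.0811 0.0909] [ 1.1  0.2 -0. ] [ 0.02 -0.02  0.  ]
0.09 [0.5815 0.0811 0.0899] [-0.6  0.1  0.9] [0.   0.01 0.01]
0.089 [0.5815 0.0811 0.0889] [-0.8  0.4 -0.1] [-0.03 -0.03 -0.04]
0.088 [0.5815 0.0811 0.0879] [-0.4 -0.2 -0.2] [ 0.    0.03 -0.  ]
0.087 [0.5814 0.0811 0.0869] [-0.   0.6  0.4] [0.02 0.04 0.01]
0.086 [0.5814 0.0811 0.0859] [-0.2  0.8  0.8] [-0.01  0.03  0.05]
0.085 [0.5814 0.0811 0.0849] [ 0.3 -0.1  0.4] [ 0.03  0.03 -0.03]
0.084 [0.5815 0.0811 0.0839] [-0.1  0.   0.5] [-0.03  0.   -0.  ]
0.083 [0.5816 0.0811 0.0837] [-2.6  1.3  7.9] [-0.07  0.42  0.06]
16.425 0.01160970676682935
```

Run:
```python
from workcell import *
from h import *
hand.move_gripper(0.045)
p=get_obs()["position"];print(get_obs()["wrist_force"])
q=quat(-0.003)
bot.servo_line([p[0],p[1],0.16],q,0.15)
bot.reach([0.53,-0.03,0.25],quat(0.0))
bot.dwell(.2)
c=vision.read_camera("wrist");np.savez("pics/w7.npz",**c)
d=vision.read_camera("side");np.savez("pics/s7.npz",**d)
a=cv2.resize(c["frame"][0:250,100:500,::-1],(800,500),interpolation=cv2.INTER_CUBIC)
cv2.imwrite("pics/w7.png",a)
o=get_obs();print(o["time_s"],o["position"],o["joint_pos"])
```

```text
[-0.30737905  0.84083487  0.60225551]
18.5167 [ 0.52998045 -0.02915193  0.24896929] [-5.78293731e-02  2.06806383e-01  1.83231891e+00  9.67964514e-05
  1.10412731e+00  1.51169568e+00]
```

View pics/w7.png

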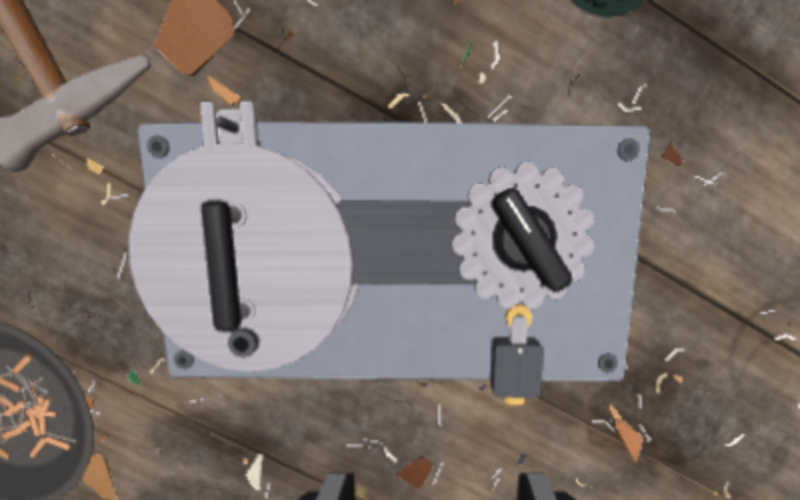

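w7: the cover sits flat on the cup with the fork prongs (208,120)/(248,120) either side of the dowel (228,125). Knob wing from (504,196) (white line) to (561,285).

Run:
```python
from h import *
from workcell import kinematics
c=np.load("pics/w7.npz")
g=lambda u,v,z:onz(c,(100+u/2,v/2),z)
a,b=g(504,196,.075),g(561,285,.075);e,f=g(495,203,.075),g(550,290,.075);h,i=g(514,192,.075),g(571,280,.075)
an=lambda v:np.arctan2(v[1],v[0])
print((a+b)/2,np.linalg.norm(a-b),an(a-b),an(e-f),an(h-i),"wheel",g(524,236,.034))
for yaw in(.58,.58-np.pi):
  for t in (0,1.257,1.4):
    s=kinematics.solve_ik([.5935,-.081,.06],quat(yaw-t));print(yaw-t,None if s is None else s.round(2))
```

```text
[ 0.59260485 -0.07987169  0.075     ] 0.0548809467516368 0.6196271620147037 0.6091268107196283 0.6290786863374358 wheel [ 0.5939442  -0.08125379  0.034     ]
0.58 [-0.14  0.55  1.82 -0.    0.78  0.85]
-0.6769999999999999 [-0.14  0.55  1.82 -0.    0.78  2.11]
-0.82 [-0.14  0.55  1.82 -0.    0.78  2.25]
-2.561592653589793 [-0.14  0.55  1.82  0.    0.78 -2.29]
-3.8185926535897927 [-0.14  0.55  1.82  0.    0.78 -1.03]
-3.961592653589793 [-0.14  0.55  1.82  0.    0.78 -0.89]
```

Run:
```python
from workcell import *
from h import *
q=quat(0.62)
bot.reach([.5933,-.0807,.14],q)
bot.servo_line([.5933,-.0807,.060],q,0.12)
bot.dwell(.1);o=get_obs();print(o["time_s"],o["wrist_force"],o["ft_torque"],o["joint_pos"])
hand.move_gripper(0.0,60)
bot.dwell(.2);o=get_obs();print(o["time_s"],o["gripper_width"],o["wrist_force"],o["ft_torque"],o["joint_pos"][5])
j0=o["joint_pos"].copy();t0=j0[5];L=[]
np.save("pics/j0.npy",j0)
def tor():
    r=[]
    for _ in range(4): bot.dwell(.02);o=get_obs();r.append(np.r_[o["wrist_force"],o["ft_torque"][2],o["joint_pos"][5]-t0])
    return np.mean(r,0)
for k in range(6):
    j=j0.copy();j[5]=t0+.04*k;bot.goto_joints(j);r=tor();L.append(r)
    if np.hypot(r[0],r[1])>25: break
np.save("pics/L.npy",L)
print(np.round(L,3),get_obs()["time_s"])
```

```text
20.1417 [1.33055782 0.68874641 0.33798064] [ 0.00553178  0.00067259 -0.00310922] [-1.37604331e-01  5.43909580e-01  1.82047236e+00 -6.84909512e-06
  7.75483827e-01  8.13191385e-01]
20.725 0.013257387494402287 [-1.68196626  2.11120351  9.14290806] [0.3459493  0.39558603 0.01622775] 0.8130509179851256
[[-0.429  0.867 -0.397  0.062 -0.   ]
 [-1.224  0.994  0.684  0.12   0.039]
 [-1.787  0.943  2.492  0.118  0.078]
 [-1.748  1.827  2.676  0.07   0.118]
 [-2.409  2.175  4.03   0.102  0.158]
 [-2.533  2.648  4.374  0.114  0.198]] 22.625
```

Run:
```python
from workcell import *
from h import *
j0=np.load("pics/j0.npy");t0=j0[5];L=list(np.load("pics/L.npy"))
def tor():
    r=[]
    for _ in range(5): bot.dwell(.02);o=get_obs();r.append(np.r_[o["wrist_force"],o["ft_torque"][2],o["joint_pos"][5]-t0])
    return np.mean(r,0)
for t in np.r_[np.arange(.24,1.23,.04),1.257]:
    j=j0.copy();j[5]=t0+t;bot.goto_joints(j);r=tor();L.append(r)
    if np.linalg.norm(r[:3])>30: print("force");break
np.save("pics/L.npy",L);L=np.array(L)
print(np.round(L[5:,[0,1,2,3,4]],3));o=get_obs();print(o["time_s"],o["gripper_width"],o["position"])
from scipy.optimize import curve_fit
f=lambda t,a,b,c,p:a+b*t+c*np.sin(15*(t-p))
m=L[:,4]>.1
print(curve_fit(f,L[m,4],L[m,3],[.11,.03,.05,0])[0::1])
```

```text
[[-2.533  2.648  4.374  0.114  0.198]
 [-2.752  2.318  5.167  0.07   0.239]
 [-2.962  2.496  4.963  0.06   0.279]
 [-3.212  2.843  5.086  0.072  0.319]
 [-3.125  2.858  5.026  0.04   0.359]
 [-2.824  3.189  4.698  0.007  0.399]
 [-3.329  2.906  5.161  0.141  0.439]
 [-2.887  2.645  4.969  0.125  0.479]
 [-2.722  2.934  5.446  0.096  0.519]
 [-3.28   3.144  5.267  0.122  0.559]
 [-2.936  3.48   5.201  0.102  0.599]
 [-2.964  3.549  5.24   0.072  0.639]
 [-3.028  3.57   5.308  0.082  0.679]
 [-3.559  3.723  5.387  0.088  0.719]
 [-3.024  3.812  5.332  0.03   0.759]
 [-2.971  3.69   5.439  0.035  0.799]
 [-2.777  3.532  5.343  0.106  0.839]
 [-3.101  4.137  5.141  0.134  0.879]
 [-2.608  3.938  5.344  0.121  0.919]
 [-2.956  4.218  5.745  0.102  0.959]
 [-2.583  4.176  5.099  0.141  0.999]
 [-2.653  4.195  5.109  0.085  1.039]
 [-2.959  4.03   5.115  0.093  1.079]
 [-2.392  4.269  5.451  0.074  1.119]
 [-2.688  4.451  5.084  0.055  1.159]
 [-2.921  4.424  5.148  0.068  1.199]
 [-2.624  4.547  5.089  0.091  1.256]]
31.2917 0.013153134266671342 [ 0.59388482 -0.08007628  0.06147573]
(array([0.07287437, 0.02099444, 0.03270112, 0.01432306]), array([[ 1.18893046e-04, -1.41574444e-04, -1.02275426e-05,
        -2.31113456e-05],
       [-1.41574444e-04,  2.08040289e-04,  1.72437530e-05,
         2.52221357e-05],
       [-1.02275426e-05,  1.72437530e-05,  4.54753957e-05,
        -1.97429596e-06],
       [-2.31113456e-05,  2.52221357e-05, -1.97429596e-06,
         1.93772703e-04]]))
```

The torque trace shows the detents crossing at about 0.42, 0.83 and 1.25, so the knob is at the third stop and still gripped. Handing in.

Run:
```python
from workcell import *
o=get_obs();print(o["time_s"],o["gripper_width"],o["grip_force"],o["ft_torque"],o["joint_pos"][5])
print(hand_in())
```

```text
31.2917 0.013153134266671342 63.60175643814728 [0.5873867  0.54000703 0.07219441] 2.0688647856615883
the job is handed in; nothing more can be done
None
```

The cover is home on the cup with its fork round the dowel and released, and the gripper is holding the index knob at the third stop (1.256 rad turned); the job was handed in at 31.3 s.

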